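# Clamp a stack of sample plates and set the magnifier on it

### The job

Stack all the aluminium sample plates lying on the bench flat and square on the clamp's anvil, flush with it. Then swing the clamp's jaw over them, slide it down the bar until it tilts and binds on the stack, and only then turn its handle clockwise by at least half a turn so that the stack is held tight. Also set the bench magnifier for the gap check: its arm pointing straight at the stack and its lens tilted 45 degrees with the tabbed edge down; leave the other things on the bench where they are.

Things in the scene. Friction and masses are not known exactly. Their poses are not given: they have to be found in the camera images.
- plate0: loose flat H-shaped aluminium sample plate, 14 mm thick: two end lobes 32 mm long (its x) and 100 mm wide (its y) joined by a waist 46 mm long and 56 mm wide, 110 mm long in all; take it across the waist. 0.24-0.39 kg; dark hole marks on top; origin at the centre of its underside. Two to four such plates are present, all alike; absent ones read None
- plate1: loose flat H-shaped aluminium sample plate, 14 mm thick: two end lobes 32 mm long (its x) and 100 mm wide (its y) joined by a waist 46 mm long and 56 mm wide, 110 mm long in all; take it across the waist. 0.24-0.39 kg; dark hole marks on top; origin at the centre of its underside. Two to four such plates are present, all alike; absent ones read None
- plate2: loose flat H-shaped aluminium sample plate, 14 mm thick: two end lobes 32 mm long (its x) and 100 mm wide (its y) joined by a waist 46 mm long and 56 mm wide, 110 mm long in all; take it across the waist. 0.24-0.39 kg; dark hole marks on top; origin at the centre of its underside. Two to four such plates are present, all alike; absent ones read None
- plate3: loose flat H-shaped aluminium sample plate, 14 mm thick: two end lobes 32 mm long (its x) and 100 mm wide (its y) joined by a waist 46 mm long and 56 mm wide, 110 mm long in all; take it across the waist. 0.24-0.39 kg; dark hole marks on top; origin at the centre of its underside. Two to four such plates are present, all alike; absent ones read None
- anvil_top (a point): centre of the top of the clamp's fixed steel anvil: same H outline as a plate (110 mm along this x, 100 along y), top 50 mm above the bench, 30 mm proud of a grey base 20 mm high and 110 mm wide that runs from 70 mm before to 190 mm behind this point. x points to the clamp's upright bar (24 x 12 mm), whose axis is 140 mm away and which rises to 276 mm above the bench
- clamp_swing (a joint): angle of the clamp's upright bar with its jaw, rad: 0 = jaw arm right over the anvil's centre line (there is a stop), positive = swung aside to +y of the anvil frame (stop at 2.1). Stiff: 0.5 N m; stays where left
- clamp_slide (a joint): how far the free jaw has slid down the bar, m: 0 = top, grows downwards to 0.135. It stays where left: about 5 N moves it down, 13 N up
- clamp_tilt (a joint): tilt of the jaw, rad: 0 = square to the bar, as it rests; positive = foot end forced up by the work (spring 12 N m/rad, some 1.6 mm at the foot per N). Pushed down on after the foot has met the work, the jaw tilts and binds, and keeps its tilt when let go (0.03 is well bound, 0.06 is tight). From some 13 N at the foot (tilt over 0.1) it creeps up the bar instead
- clamp_press (a point): point on the top of the jaw's arm, 60 mm from the bar's axis: the place to push the jaw down, or to take the arm (20 mm wide, 22 mm high, its top at this point, running from 23 to 124 mm from the bar's axis) from above. x points along the arm towards the bar
- foot: the clamp's screw spindle with its round foot (32 mm across). It stands at the arm's free end, 140 mm from the bar's axis; origin on the spindle's axis at the arm's mid height
- foot_face (a point): centre of the underside of that foot, the face that presses on the work
- clamp_handle (a joint): turn of the clamp's screw handle, rad, 0 = bar square to the jaw's arm, grows clockwise seen from above, 0 to 10; each radian drives the foot 2 mm down. Friction 0.05 N m, self-locking
- handle_grip (a point): middle of the T-handle's black bar (70 mm along this y, 14 mm wide along x, 22 mm high), on the screw's axis; below the bar are 10 mm of hub and then the spindle; the top of the arm is 50 mm below this point or a little less when screwed down
- mag_pivot (a point): on the vertical swivel axis of the bench magnifier, at the mid height of its arm (167 mm above the bench). x points along the arm to the lens; the arm is an aluminium bar 14 mm wide and 16 mm high from 16 to 107 mm from the axis. The stand is fixed, its round foot 110 mm across
- mag_arm (a joint): swivel of the magnifier's arm on its fixed post, rad, anticlockwise from above positive, -1.6 to 1.2. Friction 0.25 N m; stays where left
- mag_head (a joint): tilt of the lens about the arm's end (pin 110 mm from the swivel axis, level, square to the arm), rad: 0 = lens level, positive = far edge with the tab down, -0.5 to 1.4. Friction 0.15 N m; stays where left
- lens (a point): centre of the round lens (84 mm across, rim 12 mm thick), 52 mm from the tilt pin; z is the lens's axis
- lens_tab (a point): top face of the black thumb tab on the lens rim (30 x 30 x 8 mm), 110 mm from the tilt pin
- gauge_stand: bystander: loose dial gauge on a round black stand (base 100 mm across, 170 mm high)
- jar: bystander: loose jar, 60 mm across, 80 mm high
- vblock: bystander: loose steel V-block, 60 x 50 x 40 mm
- caliper: bystander: loose caliper lying flat, 170 mm long, at most 11 mm high
- weight: bystander: loose brass test weight, 30 mm across, 37 mm high
Things that resemble listed ones, but are neither listed nor needed, are in the scene too. Leave any green look-alike of the plate2 alone. What is shaped like the plate0 but yellow is not meant.

How it is judged:
On the way, in this order (a step that is already met when the one before it is completed fails the run):
1. all plates present are stacked on the anvil, with the jaw not yet pressing on them (horizontal distance between each of plate0, plate1, plate2, plate3 and anvil_top below 0.012 m and angle between the x axis of each of plate0, plate1, plate2, plate3 and the x axis of anvil_top, either way round below 0.15 rad and angle between the z axis of each of plate0, plate1, plate2, plate3 and the z axis of anvil_top, either way round below 0.06 rad and height (world z) of each of plate0, plate1, plate2, plate3 above 0.045 m and contact force between foot and anything else below 0.5 N), for 0.2 s.
2. the jaw is over the stack and has been slid down until it tilts and binds, the handle not yet turned by more than about 1 rad (value of joint clamp_swing below 0.08 rad and value of joint clamp_tilt above 0.015 rad and contact force between foot and anything else above 2 N and value of joint clamp_handle below 1.3 rad), for 0.2 s.
3. the handle is screwed tight (value of joint clamp_swing below 0.08 rad and value of joint clamp_handle above 2.9 rad and value of joint clamp_tilt above 0.05 rad and contact force between foot and anything else above 4 N), for 0.2 s.
At the end, for the whole second after the job is handed in: All plates present stacked on the anvil (12 mm, 0.15 rad); jaw over them (swing under 0.08 rad), handle past 2.9 rad, jaw tilt over 0.05 rad, foot pressing over 4 N; magnifier arm's line within 30 mm of the anvil's centre, lens tilt 0.785 rad within 0.13; bystanders left in place (all of step 3 and horizontal distance between each of plate0, plate1, plate2, plate3 and anvil_top below 0.012 m and angle between the x axis of each of plate0, plate1, plate2, plate3 and the x axis of anvil_top, either way round below 0.15 rad and angle between the z axis of each of plate0, plate1, plate2, plate3 and the z axis of anvil_top, either way round below 0.06 rad and height (world z) of each of plate0, plate1, plate2, plate3 above 0.045 m and y of anvil_top in the frame of mag_pivot between -0.03 and 0.03 m and x of anvil_top in the frame of mag_pivot above 0 m and value of joint mag_head between 0.655 and 0.915 rad); the robot touches nothing.
It fails at once if the gauge stand is shoved more than 50 mm or tipped over (distance of gauge_stand from where it was at the start of the episode above 0.05 m or angle between gauge_stand's own z axis and vertical above 0.6 rad).
It fails at once if the jar is shoved more than 50 mm or tipped over (distance of jar from where it was at the start of the episode above 0.05 m or angle between jar's own z axis and vertical above 0.6 rad).
It fails at once if the vblock is shoved more than 50 mm or tipped over (distance of vblock from where it was at the start of the episode above 0.05 m or angle between vblock's own z axis and vertical above 0.6 rad).
It fails at once if the caliper is shoved more than 50 mm or tipped over (distance of caliper from where it was at the start of the episode above 0.05 m or angle between caliper's own z axis and vertical above 0.6 rad).
It fails at once if the weight is shoved more than 50 mm or tipped over (distance of weight from where it was at the start of the episode above 0.05 m or angle between weight's own z axis and vertical above 0.6 rad).
Of plate0, plate1, plate2, plate3 only 2 to 4 are there at a start; the rules pass over those that are not, and their reading is None.
At some moment in a run one of plate0, plate1, plate2, plate3 may be knocked a few centimetres aside while the robot is not near it.
Once in a run the grip may slacken for a moment while it holds something.
It also fails if it takes over 210 s, if anything falls off the work surface, if the arm or the gripper's body presses on something with over 40 N, if the wrist force passes 120 N, or if a joint passes its speed limit or range.

### The arm

A 7-joint arm with a two-finger parallel gripper is mounted at the origin on the work surface. World frame = base frame: x ahead of the robot, y to its left, z up, the work surface at z = 0. Lengths are in m, angles in rad, forces in N, time in s.
With the tool pointing down it reaches from about 0.4 to 0.75 m from the base axis. Payload 19.5 kg.
Tool frame: the origin (TCP) lies between the finger pads; the fingertips stand 11 mm ahead of it and the grasp point (between the pads) lies 8 mm behind it; z points along the fingers, y is the line along which they close (so a half turn about z gives the same grasp; the last joint's range is limited). The gripper opens to 85 mm and grips with 20 to 120 N. Pads are 22 mm wide; open, the fingers measure 114 mm over their backs; the gripper's body (76 mm by 85 mm) begins 54 mm behind the grasp point. The pads swing forward as they close: fully open they stand 13 mm farther back than shut.
Start: joints at [1.079, 0.707, -0.028, 1.485, 0.022, 0.951, -0.075], TCP at [0.25, -0.518, 0.242] pointing down, gripper open.
Joint ranges: [-2.71, 2.71], [-0.32, 2.16], [-1.57, 1.52], [0, 2.45], [-1.46, 4.6], [0, 2.02], [-2.83, 2.83]. Speed limits (rad/s): [1.89, 1.89, 2.57, 2.57, 3.01, 3.01, 3.01].

### API

Orientations are given as a rotation vector (axis times angle).
In Python, from bench import bot gives the robot as it stands. Calls block until the motion is done:
- bot.reach(position, orientation): joint-space move of the TCP to a pose.
- bot.move_l(position, attitude=None, v=0.15, until_force=None): straight line of the TCP; attitude=None keeps the orientation; v is the mean speed in m/s. With until_force (N) it stops when the force on the tool has changed by that much, and returns True; else False.
- bot.move_joints(angles): joint-space move.
- bot.gripper_to(opening, grasp_force=None): finger opening in m; grasp_force is the grip in N (None keeps the last); returns when the fingers have stopped.
- bot.wait(seconds).
- bot.solve_ik(position, orientation): joint angles nearest the present ones, or None.
- bot.capture(name): name is "scene" or "top" or "wrist"; returns a dict with "frame" (480x640x3 uint8, red, green, blue), "z_map" (480x640 float32, m along the optical axis (not along the pixel's ray), 0 where there is no reading), "camera_matrix" (3x3 intrinsics, pixels), "pose" (4x4, takes a point from camera to world coordinates). Camera axes: x right, y down, z forward; pixel columns grow to the right and rows downward; lengths in m; the calibration is good to about 2 mm. A picture is of the moment at which its call begins.
A pose or a line that the arm cannot do raises bot.Unreachable and nothing moves.
- bot.job_done(): hands the job in; it is judged then, once.
Readings, each from a call of its own:
- bot.current_t(): time.
- bot.current_joints(): joint angles.
- bot.current_joint_vel(): joint speeds.
- bot.current_joint_efforts(): joint torques, N m.
- bot.current_position(): TCP position.
- bot.current_eef_rot(): TCP orientation.
- bot.current_contact_force(): force on the tool from outside, world axes, zero at the start.
- bot.current_moment(): the same for the moment, N m.
- bot.current_opening(): finger opening in m.
- bot.current_grasp_force(): force on a finger pad.
Only numpy, scipy, OpenCV 4.12 (cv2) and the standard library are available. Lean on these libraries where they do the work, as an engineer would, in place of code of your own. Each camera call takes 0.05 s, during which the arm holds its last target. There are 200 camera calls.

## Working session

There is one attempt and no reset: what is moved stays moved. The work goes in short steps, each a Python script; the robot and the scene stay as the last script left them, time stands still between calls to the robot, and variables do not carry over. Pictures are saved under pics/ and viewed, at most 14 in all, crops included, and the job is handed in when it is done.

```bash
ls; mkdir -p pics
python3 - <<'E'
from bench import bot
import cv2,numpy as np
for n in ("scene","top"):
    c=bot.capture(n); cv2.imwrite(f"pics/{n}0.png",c["frame"][:,:,::-1]); np.savez(f"{n}0.npz",**c)
    print(n,c["camera_matrix"].round(1).tolist(),c["pose"].round(3).tolist())
print(bot.current_t(),bot.current_eef_rot())
E
```

```text
pics
scene [[531.2, 0.0, 334.2], [0.0, 531.2, 236.2], [0.0, 0.0, 1.0]] [[-0.749, 0.556, -0.36, 1.127], [0.662, 0.634, -0.4, 0.747], [0.006, -0.538, -0.843, 1.644], [0.0, 0.0, 0.0, 1.0]]
top [[594.0, 0.0, 317.1], [0.0, 594.0, 240.0], [0.0, 0.0, 1.0]] [[-0.026, -0.988, 0.149, 0.229], [-1.0, 0.028, 0.011, 0.055], [-0.015, -0.149, -0.989, 1.906], [0.0, 0.0, 0.0, 1.0]]
0.1 [-3.06163211e+00 -7.00345238e-01  3.36558412e-04]
```

View pics/scene0.png

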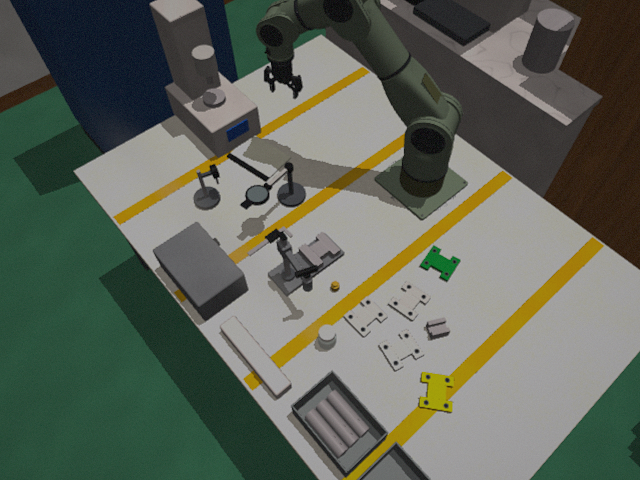

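View pics/top0.png

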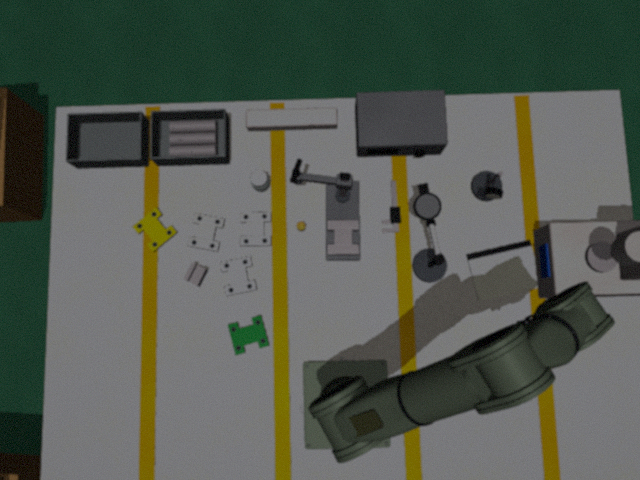

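The scene view shows three bare aluminium plates near (365,317), (410,300) and (400,350), with a green and a yellow look-alike. The anvil is at (320,250) and the magnifier post at (290,190). The top view has the plates at (208,231), (255,228) and (239,275), the anvil at (343,240), the jaw running from (345,182) to (298,172), and the magnifier from (430,265) to (427,205). Next I'll build a height map from depth.

```bash
cat > h.py <<'E'
import numpy as np,cv2
def world(c):
    K,T,z=c["camera_matrix"],c["pose"],c["z_map"]
    v,u=np.mgrid[0:480,0:640]
    P=np.stack([(u-K[0,2])/K[0,0]*z,(v-K[1,2])/K[1,1]*z,z],-1)
    return P@T[:3,:3].T+T[:3,3]
def ray(c,u,v,h):
    K,T=c["camera_matrix"],c["pose"]
    d=T[:3,:3]@np.array([(u-K[0,2])/K[0,0],(v-K[1,2])/K[1,1],1.])
    return T[:3,3]+d*(h-T[2,3])/d[2]
def pix(c,p):
    K,T=c["camera_matrix"],c["pose"]
    q=K@(T[:3,:3].T@(np.asarray(p)-T[:3,3])); return q[:2]/q[2]
E
python3 - <<'E'
from h import *
c=np.load("top0.npz"); W=world(c); z=W[...,2]
b=z[100:400,60:520]; print("bench noise",np.median(z[280:330,100:200]),z[280:330,100:200].std())
m=((z>0.008)&(z<0.022)).astype(np.uint8); m=cv2.morphologyEx(m,cv2.MORPH_OPEN,np.ones((2,2)))
n,l,s,ce=cv2.connectedComponentsWithStats(m)
for i in range(1,n):
    if s[i,4]>150: print(s[i],W[l==i].mean(0).round(3), cv2.minAreaRect((W[l==i][:,:2]*1000).astype(np.float32)),c["frame"][l==i].mean(0).round())
a=np.hstack([cv2.resize(c["frame"][150:300,170:470,::-1],None,fx=2.66,fy=2.66,interpolation=3)])
d=cv2.applyColorMap((np.clip(z[150:255,170:470],0,.1)*2550).astype(np.uint8),cv2.COLORMAP_JET)
d=cv2.resize(d,None,fx=2.66,fy=1.9,interpolation=0)
cv2.imwrite("pics/t1.png",np.vstack([a,d])[:600,:800])
for u,v in [(343,240),(343,182),(298,172),(430,263),(427,205)]: print((u,v),W[v,u].round(3))
E
```

```text
bench noise -0.00014552170059201064 0.12045789956022972
[327 197  14  24 156] [0.61  0.024 0.02 ] ((612.467529296875, 20.547279357910156), (41.684452056884766, 85.19890594482422), 88.34832000732422) [71. 70. 73.]
[140 208  35  42 593] [0.565 0.596 0.016] ((390.61676025390625, 366.76031494140625), (693.722412109375, 115.83103942871094), 53.09182357788086) [112. 108.  12.]
[241 212  32  35 618] [0.554 0.271 0.019] ((410.8706359863281, 206.1124267578125), (455.859130859375, 129.75123596191406), 23.84518051147461) [112. 112. 112.]
[189 214  36  38 643] [0.549 0.431 0.022] ((434.0381774902344, 252.17857360839844), (554.515380859375, 131.88714599609375), 57.260501861572266) [112. 112. 112.]
[414 249  34  34 485] [ 0.414 -0.277  0.03 ] ((359.7603454589844, -130.38888549804688), (106.55783081054688, 440.8636169433594), 21.740034103393555) [49. 51. 55.]
[226 259  32  37 552] [0.401 0.325 0.027] ((353.08551025390625, 203.987548828125), (366.88189697265625, 128.8056640625), 69.54033660888672) [113. 113. 116.]
[230 317  40  38 652] [0.216 0.298 0.022] ((240.06732177734375, 208.86572265625), (99.55551147460938, 292.85986328125), 14.531826972961426) [33. 87. 46.]
[304 361  63  36 752] [0.094 0.053 0.018] ((100.5232925415039, 53.596038818359375), (167.83096313476562, 193.58741760253906), 49.538818359375) [55. 61. 52.]
[362 361  27  23 247] [ 0.093 -0.09   0.023] ((95.04248046875, -85.29998779296875), (99.5965805053711, 53.34080123901367), 60.237857818603516) [44. 48. 41.]
[306 424  25  26 275] [-0.098  0.089  0.025] ((45.99028015136719, 90.86354064941406), (364.97222900390625, 73.9379653930664), 0.23087109625339508) [76. 84. 73.]
(343, 240) [ 0.507 -0.006  0.044]
(343, 182) [ 0.648 -0.006  0.234]
(298, 172) [0.678 0.123 0.248]
(430, 263) [ 0.424 -0.273  0.066]
(427, 205) [ 0.584 -0.253  0.181]
```

View pics/t1.png

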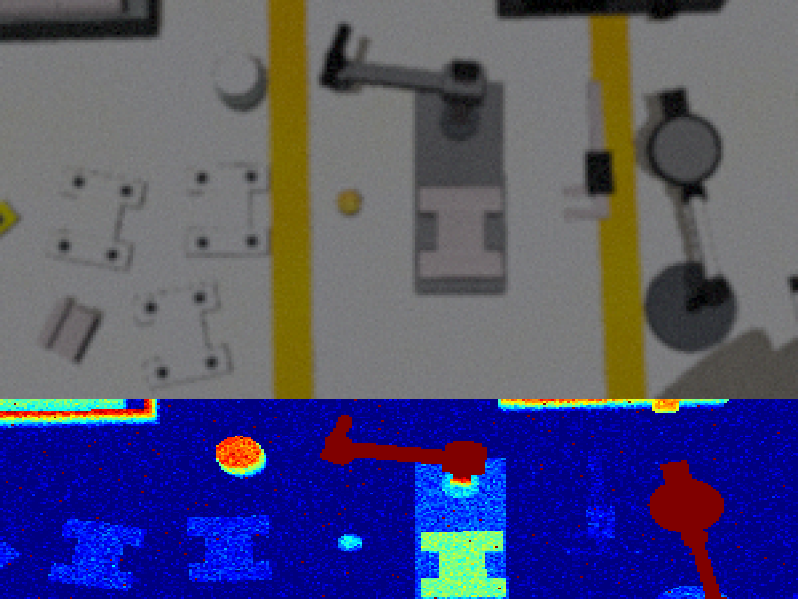

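Three bare plates show up, all with x roughly along world x, plus the anvil at about (0.507,-0.006). The jaw is swung to +y and the magnifier arm points along +x. I'll measure with the wrist camera from above the plates and the anvil, and check against the top and scene views.

```bash
cat >> h.py <<'E'
from scipy.spatial.transform import Rotation as R
def down(a):
    "tool pointing down, tool x at yaw a (tool y at a-90deg)"
    c,s=np.cos(a),np.sin(a)
    return R.from_matrix(np.array([[c,s,0],[s,-c,0],[0,0,-1.]])).as_rotvec()
def hpose(c,xy,zt,tol=.006,r=.085):
    "H outline near xy with top at zt, from the depth: centre, yaw of x, size, median height"
    W=world(c); m=(np.abs(W[...,2]-zt)<tol)&(np.hypot(W[...,0]-xy[0],W[...,1]-xy[1])<r)&(c["z_map"]>0)
    m=cv2.morphologyEx(m.astype(np.uint8),cv2.MORPH_OPEN,np.ones((3,3)))
    n,l,s,_=cv2.connectedComponentsWithStats(m); k=1+np.argmax(s[1:,4]); P=W[l==k]
    (cx,cy),sz,an=cv2.minAreaRect((P[:,:2]*1000).astype(np.float32))
    best=None
    for a in (np.radians(an),np.radians(an)+np.pi/2):
        q=(P[:,:2]-np.array([cx,cy])/1000)@np.array([[np.cos(a),-np.sin(a)],[np.sin(a),np.cos(a)]])
        f=np.sum((np.abs(q[:,0])<.02)&(np.abs(q[:,1])>.034))
        if best is None or f<best[0]: best=(f,a)
    a=(best[1]+np.pi/2)%np.pi-np.pi/2
    return np.array([cx/1000,cy/1000]),a,np.round(sz,1),np.median(P[:,2]),len(P)
E
python3 - <<'E'
from h import *
from bench import bot
t=np.load("top0.npz"); s=np.load("scene0.npz")
G=[(.554,.271,.014),(.549,.431,.014),(.401,.325,.014),(.507,-.006,.05)]
for g in G:
    for c in (t,s):
        try: print(g,hpose(c,g[:2],g[2]))
        except Exception as e: print(e)
for n,p in [("wp",(.47,.32,.42)),("wa",(.50,-.0,.40))]:
    for a in (0,np.pi/2,-np.pi/2,np.pi):
        q=bot.solve_ik(p,down(a)); print(n,a,None if q is None else np.round(q,2))
E
```

```text
(0.554, 0.271, 0.014) (array([0.54463678, 0.27629129]), np.float64(1.5700975133248596), array([13.9, 29.5]), np.float64(0.012768804789709876), 39)
(0.554, 0.271, 0.014) (array([0.59332721, 0.28052948]), np.float64(0.8587894235597977), array([82.6, 69.9]), np.float64(0.013725262654435522), 245)
(0.549, 0.431, 0.014) (array([0.57074316, 0.4448139 ]), np.float64(0.37319432290157906), array([50.8, 33.3]), np.float64(0.01424162394039774), 110)
(0.549, 0.431, 0.014) (array([0.5540033 , 0.43783188]), np.float64(-0.21562776450628185), array([ 97.3, 111.5]), np.float64(0.014113877703258781), 530)
(0.401, 0.325, 0.014) (array([0.39617645, 0.33361191]), np.float64(1.0846798124847545), array([44.2, 31.2]), np.float64(0.013449980599697486), 82)
(0.401, 0.325, 0.014) (array([0.44013361, 0.33806604]), np.float64(-1.4069093880530552), array([51. , 94.9]), np.float64(0.013676654289334511), 219)
(0.507, -0.006, 0.05) (array([ 0.51293323, -0.00940462]), np.float64(1.5330303056925922), array([44.6, 58.2]), np.float64(0.049841735369725804), 125)
(0.507, -0.006, 0.05) (array([ 0.51900067, -0.00646738]), np.float64(0.5841386856043616), array([135.2,  37. ]), np.float64(0.049485599981373696), 158)
wp 0 [-0.54  0.57 -0.24  1.12  0.13  1.47 -2.33]
wp 1.5707963267948966 [-0.33  0.63 -0.75  1.11  0.41  1.54 -0.99]
wp -1.5707963267948966 [-0.17  0.79 -1.35  1.1   0.78  1.75  1.89]
wp 3.141592653589793 [-0.21  0.72 -1.15  1.1   0.65  1.67  0.41]
wa 0 [-0.1   0.44  0.06  1.43 -0.03  1.27 -1.61]
wa 1.5707963267948966 [ 0.16  0.46 -0.4   1.42  0.18  1.3  -0.25]
wa -1.5707963267948966 [-0.63  0.71  1.3   1.45 -0.68  1.49 -2.48]
wa 3.141592653589793 [ 0.38  0.52 -0.83  1.42  0.38  1.37  1.11]
```

Run:
```python
from h import *
from bench import bot
p=bot.current_position(); bot.move_l([p[0],p[1],.40],v=.3)
bot.reach([.50,0,.42],down(np.pi/2)); a=bot.capture("wrist")
bot.reach([.47,.32,.42],down(np.pi/2)); b=bot.capture("wrist")
print(bot.current_t(),bot.current_joints().round(2) if hasattr(bot.current_joints(),'round') else bot.current_joints())
np.savez("wa.npz",**a);np.savez("wp.npz",**b)
print(b["camera_matrix"].round(1).tolist(),b["pose"].round(3).tolist(),bot.current_position())
z=world(b)[...,2]; print("noise",np.nanstd(z[np.abs(z)<.007]),np.median(z))
i=np.hstack([a["frame"],b["frame"]])[:,:,::-1]; cv2.imwrite("pics/w0.png",cv2.resize(i,(800,300),interpolation=cv2.INTER_AREA))
```

```text
4.1667 [-0.43  0.59 -0.48  1.11  0.26  1.49 -0.87]
[[386.6, 0.0, 317.5], [0.0, 386.6, 240.4], [0.0, 0.0, 1.0]] [[1.0, -0.002, -0.0, 0.47], [-0.002, -0.952, -0.306, 0.398], [0.0, 0.306, -0.952, 0.552], [0.0, 0.0, 0.0, 1.0]] [0.47083011 0.31860716 0.42012054]
noise 0.0011385245706842988 0.0011697372539707929
```

View pics/w0.png

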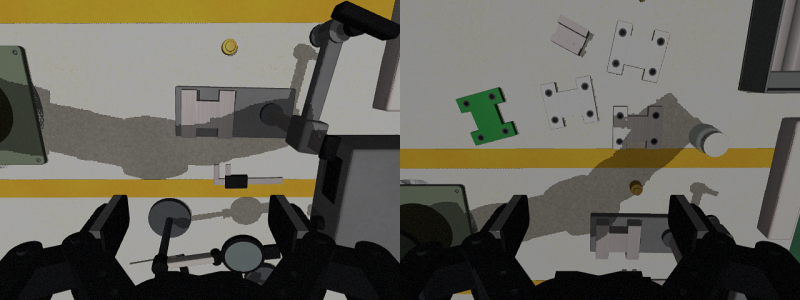

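Left picture: the anvil is at (208,112), the jaw on the right and the magnifier at the bottom. Right picture: the three plates are at (638,50), (570,102) and (637,128). Now I'll fit their poses from the wrist depth.

Run:
```python
from h import *
a,b=np.load("wa.npz"),np.load("wp.npz"); s=np.load("scene0.npz"); t=np.load("top0.npz")
for g in [(.554,.271,.014),(.549,.431,.014),(.401,.325,.014)]:
    print(hpose(b,g[:2],g[2]))
print("anvil",hpose(a,(.507,-.006),.05),hpose(b,(.507,-.006),.05))
# dark holes from the wrist view and the top view, on z=.014
for c,n in ((b,"wrist"),(t,"top")):
    W=world(c); 
    g=cv2.cvtColor(c["frame"],cv2.COLOR_RGB2GRAY)
    bl=((g<45)&(np.abs(W[...,2]-.014)<.012)).astype(np.uint8)
    k,l,st,ce=cv2.connectedComponentsWithStats(bl)
    pts=[ray(c,*ce[i],.014)[:2] for i in range(1,k) if 4<st[i,4]<150]
    for q in [(.554,.271),(.549,.431),(.401,.325)]:
        print(n,[p.round(3).tolist() for p in pts if np.hypot(*(p-q))<.06])
# clamp: dark/grey parts with z>0.2
for c,n in ((a,"wa"),(t,"top")):
    W=world(c); z=W[...,2]
    for lo,hi in ((.2,.225),(.225,.25),(.25,.27),(.27,.31)):
        m=(z>lo)&(z<hi)&(W[...,0]>.55)&(np.abs(W[...,1]-.06)<.12)&(W[...,0]<.76)&(c["z_map"]>0)
        m=cv2.morphologyEx(m.astype(np.uint8),cv2.MORPH_OPEN,np.ones((2,2)))>0
        if m.sum()>20:
            P=W[m]; r=cv2.minAreaRect((P[:,:2]*1000).astype(np.float32)); print(n,lo,m.sum(),np.median(P,0).round(4),np.round(r[0],0),np.round(r[1],0),round(r[2]))
i=cv2.resize(a["frame"][0:480,220:640,::-1],(525,600),interpolation=cv2.INTER_CUBIC); cv2.imwrite("pics/w1.png",cv2.convertScaleAbs(i,alpha=1.6))
```

```text
(array([0.55782373, 0.27717169]), np.float64(0.00012080926228597022), array([109.9,  98.9]), np.float64(0.014164247530926821), 4365)
(array([0.55188263, 0.43695251]), np.float64(-0.2131767241970275), array([ 99.9, 110.5]), np.float64(0.01416547363768822), 5770)
(array([0.40632852, 0.33330457]), np.float64(0.17294896020683792), array([110.2, 100.1]), np.float64(0.014209453374989911), 4807)
anvil (array([ 0.51803931, -0.00568803]), np.float64(-0.023298398480449123), array([100.3, 109.3]), np.float64(0.050141479440647174), 5257) (array([ 0.51755042, -0.00479259]), np.float64(-0.019263709428979148), array([101.1, 110. ]), np.float64(0.050071298448837065), 3217)
wrist [[0.568, 0.312], [0.598, 0.307], [0.519, 0.305], [0.503, 0.3], [0.598, 0.247], [0.518, 0.246], [0.58, 0.241]]
wrist [[0.519, 0.475], [0.581, 0.47], [0.597, 0.458], [0.506, 0.416], [0.565, 0.395], [0.584, 0.399]]
wrist [[0.378, 0.368], [0.44, 0.37], [0.362, 0.356], [0.451, 0.311], [0.372, 0.297], [0.391, 0.292]]
top []
top []
top []
wa 0.2 5300 [0.6663 0.073  0.2126] [691.  88.] [247. 292.] 53
wa 0.225 1890 [ 6.523e-01 -1.000e-04  2.302e-01] [653.  36.] [264. 315.] 84
wa 0.25 1662 [0.667  0.1223 0.2602] [708.  82.] [383. 167.] 25
wa 0.27 3499 [0.6662 0.1243 0.2732] [724.  94.] [278. 353.] 56
top 0.2 313 [0.6666 0.0608 0.2101] [677.  45.] [161.  55.] 80
top 0.225 95 [ 0.6504 -0.0115  0.2291] [686. -19.] [42. 95.] 76
top 0.27 93 [ 0.6606 -0.0021  0.2734] [496.  85.] [161. 514.] 79
```

View pics/w1.png

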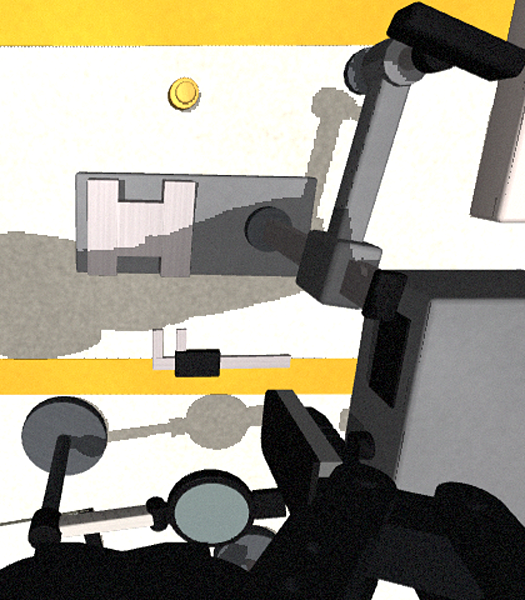

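The plate and anvil heights (0.014 and 0.050) and their sizes agree with the text. I'll move the first plate.

```bash
cat >> h.py <<'E'
from bench import bot
AN=np.array([.518,-.0055]); AY=-.021
def look():
    bot.reach([.47,.32,.42],down(np.pi/2)); return bot.capture("wrist")
def pick(xy,yaw,zt=.014):
    best=[]
    for a in (yaw,yaw+np.pi):
        q=bot.solve_ik([*xy,.15],down(a)); q2=bot.solve_ik([*xy,zt-.007],down(a))
        if q is not None and q2 is not None: best.append((abs(q2[6]),a))
    a=min(best)[1]; bot.gripper_to(.085,100)
    bot.reach([*xy,.13],down(a)); bot.move_l([*xy,zt+.03],v=.2)
    print("down stop",bot.move_l([*xy,zt-.007],v=.05,until_force=12),bot.current_position())
    bot.gripper_to(.03,100); print("grip",bot.current_opening(),bot.current_grasp_force())
    bot.move_l([*xy,.20],v=.2); print("lift",bot.current_opening(),a,bot.current_contact_force())
    return a
def place(zbase,flip,off=(0,0)):
    a=AY+(np.pi if flip else 0); o=R.from_rotvec(bot.current_eef_rot())
    xy=AN+off
    bot.move_l([.45,.22,.20],v=.25)
    bot.reach([xy[0],xy[1],.20],down(a)); 
    print("over",bot.current_opening(),bot.current_grasp_force())
    bot.move_l([*xy,zbase+.02],v=.15)
    print("contact",bot.move_l([*xy,zbase+.014-.007-.004],v=.02,until_force=5),bot.current_position()[2]-(zbase+.007),bot.current_opening())
    bot.gripper_to(.075); bot.wait(.2)
    bot.move_l([*xy,.20],v=.2); bot.gripper_to(.085)
E
python3 - <<'E'
from h import *
a=pick(np.array([.5578,.2772]),0.)
print(bot.current_joints(),bot.current_t())
c=bot.capture("wrist"); np.savez("hold.npz",**c); cv2.imwrite("pics/hold.png",cv2.convertScaleAbs(c["frame"][:,:,::-1],alpha=1.6))
E
```

```text
down stop False [0.55788158 0.27731192 0.00721932]
grip 0.053652107168152295 107.29491233825684
lift 0.05356118240210636 3.141592653589793 [ 0.08400181 -0.80493555 -3.33076844]
[-0.17425966  0.9241346  -0.79556822  1.33901924  0.67256354  1.15495232
  0.53308501] 8.6583
```

View pics/hold.png

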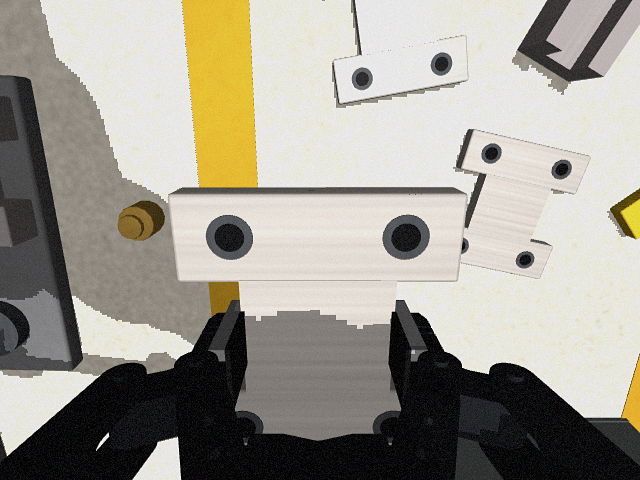

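The plate is held squarely across the waist, with its front lobe level at rows 190–280. Placing it.

Run:
```python
from h import *
place(.05,True)
c=look()
for g in [(.552,.437,.014),(.4063,.333,.014)]: print(hpose(c,g[:2],g[2]))
print("stack",hpose(c,AN,.064)); print(bot.current_t())
```

```text
over 0.05310745286351175 110.81345200538635
contact True 0.000919539768166236 0.053480204302532856
(array([0.55160602, 0.43709702]), np.float64(-0.213877668195936), array([100., 110.]), np.float64(0.014146218356733908), 5779)
(array([0.40628262, 0.33329047]), np.float64(0.17282850210178236), array([110.3, 100.1]), np.float64(0.01419654823891453), 4802)
stack (array([ 0.51796881, -0.00396793]), np.float64(-0.02535462515809961), array([100.7, 109.9]), np.float64(0.0640740639891767), 3391)
15.1583
```

Within 1.5 mm and level. Next two plates, with the second re-measured after the first is placed.

Run:
```python
from h import *
p,y,*_=hpose(look(),(.552,.437),.014)
a=pick(p,y); place(.064,abs(a-y)>1)
c=look(); r=hpose(c,(.4063,.333),.014); st=hpose(c,AN,.078); print(r,st)
if abs(r[2][0]*r[2][1]-11000)<400 and np.hypot(*(st[0]-AN))<.006 and abs(st[1]-AY)<.06:
    a=pick(r[0],r[1]); place(.078,abs(a-r[1])>1)
    c=look(); print("stack",hpose(c,AN,.092))
np.savez("st.npz",**c); print(bot.current_t())
bot.reach([.50,0,.42],down(np.pi/2)); c=bot.capture("wrist"); np.savez("wa2.npz",**c); print("stack",hpose(c,AN,.092))
cv2.imwrite("pics/st.png",cv2.convertScaleAbs(c["frame"][:,:,::-1],alpha=1.6))
```

```text
down stop False [0.55172826 0.4372278  0.00726919]
grip 0.05354203238709125 106.68132305145264
lift 0.053857501056071844 2.9273053912182023 [-0.63036611  0.09560581 -2.57467296]
over 0.053463530672476875 105.20811796188354
contact True 0.000859033639633397 0.05350214764414856
(array([0.40639536, 0.33339487]), np.float64(0.17271030768365314), array([110., 100.]), np.float64(0.014214028512750887), 4793) (array([ 0.51789819, -0.00406892]), np.float64(-0.017077653648187585), array([101.2, 110.1]), np.float64(0.07811559162027668), 3514)
down stop False [0.406463   0.33347795 0.00717588]
grip 0.05377318698510523 104.53514456748962
lift 0.053711692351231924 3.3143029612734463 [-0.05590075 -0.52373238 -3.63011708]
over 0.05307557986097143 105.39284348487854
contact True 0.0008859041793798789 0.053588531810655496
stack (array([ 0.5178371 , -0.00346978]), np.float64(-0.008231697771380553), array([100.2, 110. ]), np.float64(0.09211430135640591), 3602)
37.3333
stack (array([ 0.51759961, -0.00513477]), np.float64(-0.02158492063509243), array([100.3, 110. ]), np.float64(0.09215317185455235), 6213)
```

View pics/st.png

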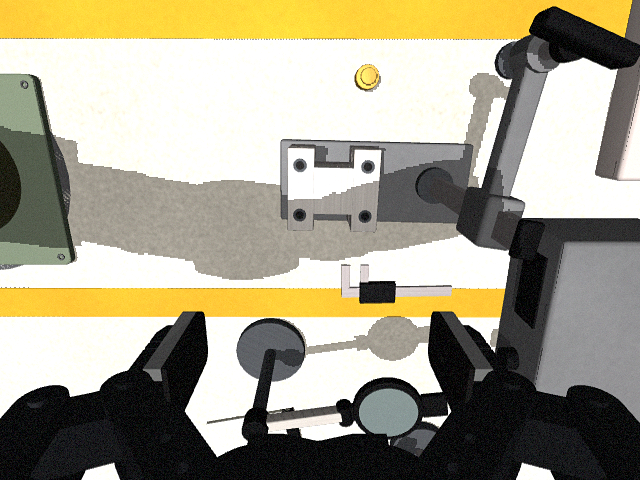

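The stack is square on the anvil at (333,188) with its top at 0.092. The jaw arm runs from (490,215) to (525,60), with its handle at (590,40). Magnifier: post (265,390), arm to (350,415), lens (388,408). Measuring the jaw and the magnifier now.

Run:
```python
from h import *
c=np.load("wa2.npz"); W=world(c); z=W[...,2]
v,u=np.mgrid[0:480,0:640]
def roi(name,u0,u1,v0,v1,lo,hi):
    m=(u>u0)&(u<u1)&(v>v0)&(v<v1)&(z>lo)&(z<hi); P=W[m]
    P2=(P[:,:2]*1000).astype(np.float32); r=cv2.minAreaRect(P2); L=cv2.fitLine(P2,cv2.DIST_HUBER,0,.01,.01).ravel()
    print(name,len(P),"z",np.percentile(P[:,2],[5,50,95]).round(4),np.round(r[0]),np.round(r[1]),round(r[2],1),"line",L.round(3))
roi("arm",480,555,70,190,.195,.225)
roi("handle",530,640,0,80,.25,.29)
roi("bartop",505,550,215,260,.26,.29)
roi("magarm",270,345,395,435,.14,.20)
roi("post",240,275,340,390,.02,.17)
roi("postcap",235,275,400,440,.14,.25)
roi("lens",355,420,380,432,.10,.25)
roi("tab",418,450,380,430,.10,.25)
for y in range(382,435,10): print(y,z[y,340:448:12].round(3))
for p in [(.658,-.0085,.276)]: print("bar proj",pix(c,p))
```

```text
arm 3772 z [0.1982 0.2122 0.2139] [668.  65.] [103.  21.] 81.1 line [1.72000e-01 9.85000e-01 6.64945e+02 6.89360e+01]
handle 3836 z [0.2537 0.272  0.274 ] [677. 127.] [19. 70.] 69.4 line [ 9.27000e-01 -3.76000e-01  6.75017e+02  1.27148e+02]
bartop 1149 z [0.2628 0.2757 0.277 ] [657.  -9.] [30. 18.] 81.1 line [ 1.91000e-01  9.82000e-01  6.54635e+02 -7.52700e+00]
magarm 1355 z [0.1623 0.1746 0.1766] [ 488. -266.] [92. 27.] 4.4 line [ 9.84000e-01  1.76000e-01  4.87068e+02 -2.64221e+02]
post 503 z [0.0205 0.07   0.1091] [ 402. -279.] [66. 49.] 48.4 line [ 9.97000e-01 -8.00000e-02  4.24660e+02 -2.72849e+02]
postcap 814 z [0.1457 0.1754 0.1817] [ 428. -275.] [41. 25.] 13.0 line [ 9.99000e-01 -5.00000e-02  4.28779e+02 -2.70433e+02]
lens 3027 z [0.1726 0.1769 0.179 ] [ 583. -248.] [75. 71.] 2.3 line [ 8.3800e-01 -5.4600e-01  5.8302e+02 -2.4692e+02]
tab 673 z [0.1727 0.1773 0.1788] [ 635. -249.] [35. 38.] 9.5 line [ 5.62000e-01  8.27000e-01  6.34568e+02 -2.44085e+02]
382 [ 0.     0.001 -0.001  0.172  0.174  0.174  0.002  0.002 -0.001]
392 [-0.001 -0.001  0.175  0.177  0.178  0.179  0.178 -0.     0.002]
402 [0.165 0.    0.175 0.178 0.177 0.179 0.178 0.176 0.178]
412 [0.175 0.173 0.175 0.177 0.176 0.177 0.178 0.176 0.177]
422 [0.175 0.173 0.175 0.175 0.177 0.177 0.179 0.002 0.001]
432 [ 0.001  0.001 -0.001  0.176  0.176  0.179  0.02   0.018  0.489]
bar proj [529.12748399 240.77175855]
```

Bar axis (0.657,-0.009), arm yaw 1.414 rad, arm top 0.2125, and the handle is within 3 mm of where it should be. I'll swing the jaw by caging its arm between the fingers.

```bash
cat >> h.py <<'E'
BAR=np.array([.6575,-.0085])
def arm(th,r=.07): return BAR+r*np.array([np.cos(th),np.sin(th)])
E
python3 - <<'E'
from h import *
th=1.414; bot.gripper_to(.06,40)
bot.reach([*arm(th),.30],down(th)); print(bot.current_joints())
print(bot.move_l([*arm(th),.204],v=.08,until_force=8),bot.current_position())
bot.gripper_to(.024); print(bot.current_opening(),bot.current_contact_force())
f=False
for t in np.linspace(th,3.12,13)[1:]:
    bot.move_l([*arm(t),.204],down(t),v=.08)
    F=bot.current_contact_force(); print(round(t,2),np.round(F,1),end=" ")
for t in (3.15,3.18):
    F=bot.current_contact_force(); tan=np.array([-np.sin(t),np.cos(t)])
    f=bot.move_l([*arm(t),.204],down(t),v=.03,until_force=15); print("stop",t,f,bot.current_contact_force().round(1))
    if f: break
bot.gripper_to(.05); bot.move_l([*bot.current_position()[:2],.33],v=.15)
bot.reach([.50,0,.42],down(np.pi/2)); c=bot.capture("wrist"); np.savez("wa3.npz",**c)
W=world(c);z=W[...,2]; m=(np.abs(z-.2125)<.006)&(np.abs(W[...,1])<.08)&(W[...,0]>.45)&(W[...,0]<.64); P=W[m]
print("arm",len(P),cv2.fitLine((P[:,:2]*1000).astype(np.float32),cv2.DIST_HUBER,0,.01,.01).ravel(),bot.current_t())
cv2.imwrite("pics/sw.png",cv2.convertScaleAbs(c["frame"][:,:,::-1],alpha=1.6))
E
```

```text
[-0.03054552  0.84354267 -0.30486689  0.9469043   0.23078534  1.37830728
 -0.4382644 ]
False [0.66860157 0.06069506 0.20447275]
0.023926309229774824 [ 0.17542292  1.29166489 -0.44078829]
1.56 [ 2.9 -0.2 -1.6] 1.7 [ 3.3 -2.2 -0. ] 1.84 [ 3.2 -1.1 -0.7] 1.98 [ 3.5 -1.4 -1.4] 2.12 [ 2.7  0.6 -0.8] 2.27 [1.6 1.8 0.2] 2.41 [ 2.1  3.4 -0.1] 2.55 [0.7 3.6 0.1] 2.69 [0.8 4.8 0.4] 2.84 [-0.1  3.7  0.8] 2.98 [-0.9  4.1  0.6] 3.12 [-1.7  4.2 -0.1] stop 3.15 False [-2.3  4.8  0.2]
stop 3.18 False [-2.7  6.  -0.2]
arm 2863 [ 9.9861246e-01 -5.2660365e-02  5.7925146e+02 -4.8946810e+00] 48.3583
```

View pics/sw.png

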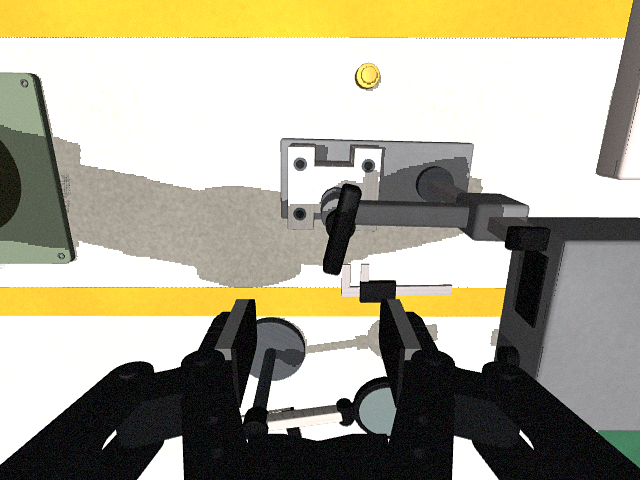

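The jaw arm lies over the stack and the handle is at (343,228). Estimated swing is 0.03. I'll nudge it against its stop, then slide it down while watching the force.

Run:
```python
from h import *
c=np.load("wa3.npz"); W=world(c);z=W[...,2]
m=(z>.2085)&(z<.217)&(np.abs(W[...,1])<.05)&(W[...,0]>.545)&(W[...,0]<.625); P=W[m]
print("arm",np.polyfit(P[:,0],P[:,1],1), cv2.minAreaRect((P[:,:2]*1000).astype(np.float32)))
th=3.10
bot.gripper_to(.05,40); bot.reach([*arm(th),.30],down(th)); bot.move_l([*arm(th),.204],v=.1,until_force=8); bot.gripper_to(.024)
print("nudge",bot.move_l([*arm(3.26),.204],down(3.14),v=.02,until_force=13),bot.current_position(),bot.current_contact_force().round(1))
bot.move_l([*arm(3.14),.204],down(3.12),v=.05)
bot.gripper_to(.045); bot.move_l([*arm(3.12),.25],v=.1); bot.gripper_to(0)
p=arm(3.12,.066); bot.move_l([*p,.232],v=.1)
print("touch",bot.move_l([*p,.19],v=.02,until_force=3),bot.current_position(),bot.current_contact_force().round(1))
z0=bot.current_position()[2]; bot.move_l([*p,z0-.008],v=.02); print(bot.current_contact_force().round(1))
for i in range(60):
    z0=bot.current_position()[2]
    f=bot.move_l([*p,z0-.004],v=.02,until_force=4); F=bot.current_contact_force()
    if i%4==0 or f or F[2]>9: print(bot.current_position()[2].round(4),F.round(1))
    if f or F[2]>10 or z0<.14: break
print(bot.current_t())
```

```text
arm [-0.02805297  0.01040153] ((585.0676879882812, -6.727967262268066), (20.347637176513672, 80.21892547607422), 88.46990203857422)
nudge True [ 0.58768337 -0.01134057  0.20398562] [2.2 9.3 0.2]
touch True [ 0.59150799 -0.00711054  0.22220734] [-0.2  0.   3.5]
[ 0.9 -0.4  2.3]
0.212 [ 0.  -1.8  2.5]
55.3333
```

Run:
```python
from h import *
p=arm(3.12,.066); z=bot.current_position()[2]; L=[]
while z>.13:
    z-=.0015; bot.move_l([*p,z],v=.02); F=bot.current_contact_force(); q=bot.current_position(); L.append((round(q[2],4),round(F[2],1),round(F[0],1)))
    if F[2]>9: break
print(len(L),L[::5],L[-6:],bot.current_t())
```

```text
38 [(np.float64(0.2106), np.float64(3.3), np.float64(-0.5)), (np.float64(0.2031), np.float64(4.1), np.float64(-1.2)), (np.float64(0.1955), np.float64(3.7), np.float64(-0.2)), (np.float64(0.188), np.float64(3.5), np.float64(-0.5)), (np.float64(0.1806), np.float64(3.7), np.float64(0.2)), (np.float64(0.173), np.float64(3.6), np.float64(-0.7)), (np.float64(0.1656), np.float64(3.4), np.float64(-0.2)), (np.float64(0.158), np.float64(1.6), np.float64(-0.0))] [(np.float64(0.1626), np.float64(3.7), np.float64(-0.7)), (np.float64(0.1611), np.float64(4.2), np.float64(-0.5)), (np.float64(0.1595), np.float64(4.5), np.float64(-0.2)), (np.float64(0.158), np.float64(1.6), np.float64(-0.0)), (np.float64(0.1567), np.float64(5.9), np.float64(0.6)), (np.float64(0.1557), np.float64(12.2), np.float64(-1.1))] 64.8333
```

```bash
cat >> h.py <<'E'
def tilt():
    "tilt of the jaw arm from its top face, and the handle's angle clockwise from square, from above"
    bot.reach([.47,-.03,.42],down(np.pi/2)); c=bot.capture("wrist"); W=world(c); z=W[...,2]
    r=BAR[0]-W[...,0]; m=(r>.03)&(r<.115)&(np.abs(W[...,1]+.007)<.007)&(z>.13)&(z<.18); P=W[m]
    for _ in range(3):
        k=np.polyfit(r[m],z[m],1); e=np.abs(z-np.polyval(k,r)); m=m&(e<.003)
    h=(np.hypot(W[...,0]-AN[0],W[...,1]-AN[1])<.05)&(z>.185)&(z<.24); H=W[h]; H=H[H[:,2]>np.percentile(H[:,2],90)-.008]
    rr=cv2.minAreaRect((H[:,:2]*1000).astype(np.float32)); L=cv2.fitLine((H[:,:2]*1000).astype(np.float32),cv2.DIST_HUBER,0,.01,.01).ravel()
    print("tilt",k.round(4),m.sum(),"handle",np.round(rr[0],1),np.round(rr[1],1),"dir",L[:2].round(3),"z",np.median(H[:,2]).round(4))
    return c
E
python3 - <<'E'
from h import *
p=bot.current_position(); bot.move_l([p[0],p[1],.30],v=.15)
c=tilt(); np.savez("t1.npz",**c); print("stack",bot.current_t())
cv2.imwrite("pics/t1b.png",cv2.convertScaleAbs(c["frame"][:,:,::-1],alpha=1.6))
E
```

```text
tilt [0.009 0.144] 1119 handle [518.2  -5.5] [69.8 14.3] dir [0.229 0.973] z 0.2055
stack 67.2
```

View pics/t1b.png

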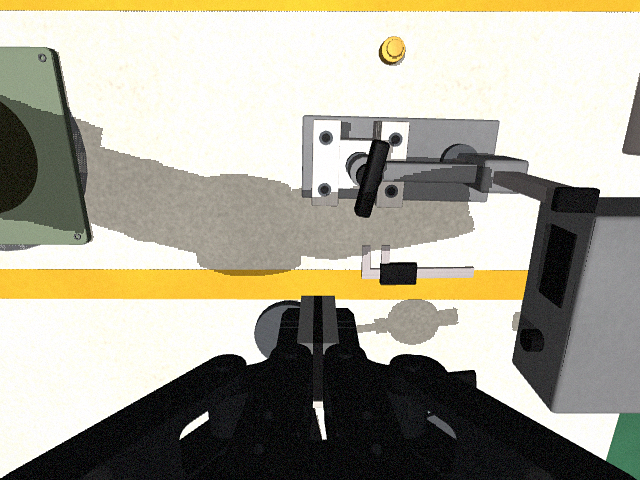

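Still only about 0.01 rad of tilt. With the lever arms, about 16 N of push gives roughly 0.04, so I'll press again in small steps.

Run:
```python
from h import *
p=arm(3.12,.066); bot.reach([*p,.25],down(3.12)); bot.move_l([*p,.165],v=.1); z=.158; L=[]
bot.move_l([*p,z],v=.03)
while z>.148:
    z-=.0005; bot.move_l([*p,z],v=.02); F=bot.current_contact_force(); L.append((float(bot.current_position()[2].round(4)),float(F[2].round(1))))
    if F[2]>16.5: break
bot.wait(.4); print(L,bot.current_contact_force().round(1))
bot.move_l([*p,.30],v=.15); c=tilt(); print(bot.current_t())
```

```text
[(0.1576, -0.7), (0.157, 0.0), (0.1565, -0.1), (0.156, 0.1), (0.1558, 4.7), (0.1556, 10.9), (0.1553, 14.5), (0.155, 17.1)] [-5.  -0.5 17.3]
tilt [0.0175 0.1428] 1128 handle [518.6  -5.7] [70.1 14.3] dir [0.221 0.975] z 0.2055
74.5167
```

Run:
```python
from h import *
c=np.load("wa3.npz"); W=world(c);z=W[...,2]; r=BAR[0]-W[...,0]; m=(r>.03)&(r<.115)&(np.abs(W[...,1]+.007)<.007)&(z>.2)&(z<.225)
for _ in range(3):
    k=np.polyfit(r[m],z[m],1); m=m&(np.abs(z-np.polyval(k,r))<.003)
print("baseline",k,m.sum())
p=arm(3.12,.066); bot.reach([*p,.25],down(3.12)); bot.move_l([*p,.162],v=.1); z=.1555; L=[]
bot.move_l([*p,z],v=.03)
while z>.1525:
    z-=.0004; bot.move_l([*p,z],v=.02); F=bot.current_contact_force(); L.append((float(bot.current_position()[2].round(4)),float(F[2].round(1))))
    if F[2]>23: break
bot.wait(.4); print(L,bot.current_contact_force().round(1))
bot.move_l([*p,.30],v=.15); c=tilt(); print(bot.current_t())
```

```text
baseline [-0.00399779  0.21310145] 1415
[(0.1553, 4.7), (0.1551, 9.7), (0.155, 14.4), (0.1547, 16.7), (0.1545, 19.4), (0.1542, 22.6), (0.154, 23.1)] [-3.9 -1.9 23.6]
tilt [0.028  0.1409] 1110 handle [519.5  -5.6] [69.9 14.4] dir [0.22  0.975] z 0.2051
81.6083
```

Tilt is about 0.032 against the −0.004 baseline, so the jaw is bound. The handle is about 0.22 rad clockwise and centred at (0.519,-0.0056). I'll grip the handle and turn it.

Run:
```python
from h import *
a0=np.arctan2(.975,.22)+np.pi; c=[.519,-.0056]
bot.gripper_to(.05,40); q=bot.solve_ik([*c,.28],down(a0)); print(np.round(q,2))
bot.reach([*c,.28],down(a0))
print(bot.move_l([*c,.196],v=.06,until_force=8),bot.current_position())
bot.gripper_to(.005,40); print(bot.current_opening(),bot.current_contact_force().round(1))
qs=bot.current_joints()
for i,a in enumerate(np.arange(a0,a0-3.05,-.15)[1:]):
    P=[*c,.196]; q=bot.solve_ik(P,down(a))
    if q is None or np.max(np.abs(np.array(q)-bot.current_joints()))>.5: print("ik",a0-a,q); break
    bot.move_joints(q)
    if i%4==0: print(round(a0-a,2),bot.current_contact_force().round(1),bot.current_moment().round(2),round(bot.current_opening(),4))
print(round(a0-a,2),bot.current_contact_force().round(1),np.round(bot.current_joints(),2))
bot.gripper_to(.05); bot.move_l([*c,.30],v=.15); k=tilt(); print(bot.current_t()); np.savez("t3.npz",**k)
cv2.imwrite("pics/t3.png",cv2.convertScaleAbs(k["frame"][:,:,::-1],alpha=1.6))
```

```text
[ 0.51  0.79 -1.18  1.61  0.76  1.27  2.12]
False [ 0.51908277 -0.00556334  0.19622567]
0.012840719047074118 [ 1.  -1.7 18.1]
0.15 [ 3.  -1.4 16.9] [-0.29  0.15 -0.1 ] 0.0133
0.75 [ 3.1 -2.3 17.6] [-0.46 -0.07 -0.06] 0.013
1.35 [ 2.6 -2.7 19.3] [-0.78 -0.07  0.  ] 0.0128
1.95 [ 2.2 -4.4 20.1] [-1.07  0.09 -0.02] 0.0129
2.55 [ 0.2 -3.7 21.8] [-1.34  0.61  0.01] 0.0133
3.0 [-0.7 -4.4 22.6] [ 0.1   0.69 -0.28  1.75  0.27  0.74 -0.4 ]
tilt [0.036  0.1457] 1117 handle [519.9  -5.7] [70.  14.5] dir [0.081 0.997] z 0.2051
93.1583
```

View pics/t3.png

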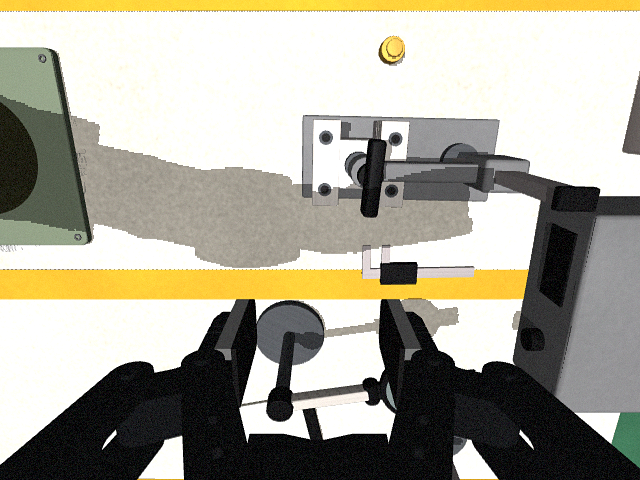

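The handle is now at about 3.2 rad, but the downward drag of the grip (20 N) let the jaw creep, so tilt is only about 0.040. I'll turn it 2 rad more with the vertical force unloaded after gripping.

Run:
```python
from h import *
a0=np.arctan2(.997,.081)+np.pi; c=[.5197,-.0057]
bot.reach([*c,.28],down(a0)); bot.move_l([*c,.200],v=.06,until_force=8)
bot.gripper_to(.005,40); z=.200; print(bot.current_opening(),bot.current_contact_force().round(1))
def relax(z):
    for _ in range(12):
        f=bot.current_contact_force()[2]
        if abs(f)<1.5: break
        z+=np.clip(f*.00015,-.001,.001); bot.move_l([*c,z],v=.02)
    return z
z=relax(z); print("z",z,bot.current_contact_force().round(1))
for i,a in enumerate(np.arange(a0,a0-2.05,-.2)[1:]):
    q=bot.solve_ik([*c,z],down(a))
    if q is None or np.max(np.abs(np.array(q)-bot.current_joints()))>.5: print("ik",a0-a,q); break
    bot.move_joints(q); 
    if i%2: z=relax(z); print(round(a0-a,2),bot.current_contact_force().round(1),round(bot.current_opening(),4))
bot.gripper_to(.05); bot.move_l([*c,.30],v=.15); k=tilt(); print(hpose(k,AN,.092)); print(bot.current_t())
```

```text
0.013012896053169068 [5.6 0.1 3.7]
z 0.19980997980853535 [ 4.2 -0.4  7.9]
0.4 [ 5.5 -0.3  6.2] 0.0133
0.8 [ 5.4 -1.4  7.9] 0.0131
1.2 [ 5.6 -0.3  8.6] 0.0127
1.6 [ 6.  -1.5  8.8] 0.0133
2.0 [ 6.2 -1.5  7.1] 0.013
tilt [0.0439 0.1484] 1108 handle [520.3  -5.6] [14.1 70. ] dir [ 0.873 -0.488] z 0.2049
(array([ 0.51769629, -0.00500308]), np.float64(-0.015267369897205896), array([ 99.3, 110.3]), np.float64(0.09216706083311133), 4257)
120.2167
```

Gripping rigidly stops the handle from tilting with the jaw, so the jaw slides up instead. I'll turn it in a loose cage (19 mm opening round the 14 mm bar), which lets it tilt.

Run:
```python
from h import *
a0=np.arctan2(-.488,.873)+np.pi; c=[.5203,-.0057]; z=.199
bot.gripper_to(.04,30); bot.reach([*c,.26],down(a0)); print(bot.move_l([*c,z],v=.08,until_force=8))
bot.gripper_to(.0195); print(bot.current_opening(),bot.current_contact_force().round(1))
for i,a in enumerate(np.arange(a0,a0-2.3,-.25)[1:]):
    q=bot.solve_ik([*c,z],down(a))
    if q is None or np.max(np.abs(np.array(q)-bot.current_joints()))>.6: print("ik",a0-a,q); break
    bot.move_joints(q); print(round(a0-a,2),bot.current_contact_force().round(1),bot.current_moment().round(2))
bot.gripper_to(.04); bot.move_l([*c,.30],v=.2); k=tilt(); np.savez("t5.npz",**k); print(bot.current_t())
```

```text
False
0.019249242954226448 [-0.4  0.1 -0.1]
0.25 [0.  0.8 0.3] [-0.02 -0.05  0.  ]
0.5 [ 1.5  1.2 -0.2] [ 0.11 -0.24  0.05]
0.75 [2.6 0.7 0.7] [ 0.2  -0.56  0.02]
1.0 [5.1 1.8 1.7] [ 0.32 -0.94  0.05]
1.25 [5.3 1.2 1.6] [ 0.28 -1.1   0.1 ]
1.5 [5.6 1.  2.8] [ 0.24 -1.09  0.12]
1.75 [ 5.4 -0.3  2.3] [ 0.1  -0.95  0.05]
2.0 [ 3.9 -0.9  2.1] [-0.18 -0.93  0.07]
2.25 [ 1.8 -0.6  2.5] [-0.32 -0.54  0.02]
tilt [0.0604 0.1498] 1031 handle [521.   -5.6] [70.  14.6] dir [0.827 0.562] z 0.2042
127.2917
```

Tilt is now about 0.06–0.064 and the handle about 7 rad, so the stack is held. On to the magnifier: press the tab down along its arc, look, then swing the arm in a loose cage.

```bash
cat >> h.py <<'E'
PV=np.array([.425,-.2755])
def mg(y,r): return PV+r*np.array([np.cos(y),np.sin(y)])
def lookmag(name):
    bot.reach([.50,-.32,.42],down(np.pi/2)); c=bot.capture("wrist"); np.savez(name+".npz",**c)
    W=world(c); z=W[...,2]; d=np.hypot(W[...,0]-PV[0],W[...,1]-PV[1])
    m=(z>.155)&(z<.182)&(d>.03)&(d<.10); P=W[m]; P=P[P[:,2]>.170]
    yaw=np.arctan2(P[:,1].mean()-PV[1],P[:,0].mean()-PV[0]) if len(P) else 0
    L=cv2.fitLine((P[:,:2]*1000).astype(np.float32),cv2.DIST_HUBER,0,.01,.01).ravel()
    r=(W[...,:2]-PV)@np.array([np.cos(yaw),np.sin(yaw)]); s=(W[...,:2]-PV)@np.array([-np.sin(yaw),np.cos(yaw)])
    m=(r>.125)&(r<.23)&(np.abs(s)<.03)&(z>.05)&(z<.21)
    for _ in range(4):
        k=np.polyfit(r[m],z[m],1); m=m&(np.abs(z-np.polyval(k,r))<.006)
    print("mag yaw",round(yaw,3),L.round(3),"tilt",round(float(-np.arctan(k[0])),3),m.sum(),"line miss at anvil",
          round(float(L[0]*(AN[1]*1000-L[3])-L[1]*(AN[0]*1000-L[2])),1)); return c
E
python3 - <<'E'
from h import *
y=.176
bot.gripper_to(0,30)
a=min((y,y+np.pi),key=lambda a:(lambda q:9 if q is None else abs(q[6]))(bot.solve_ik([*mg(y,.222),.26],down(a))))
bot.reach([.50,-.2,.36],down(a)); bot.reach([*mg(y,.222),.24],down(a))
print(bot.move_l([*mg(y,.222),.165],v=.08,until_force=2.5),bot.current_position(),bot.current_joints().round(2))
z0=bot.current_position()[2]; tip=.010
for f in np.arange(.1,.79,.115):
    r=.11+.10*np.cos(f)+.011; z=.167-(r-.011-.11)*np.tan(f)+.004/np.cos(f)+tip
    if z<z0: bot.move_l([*mg(y,r),z],v=.08)
print(bot.current_position(),bot.current_contact_force().round(1))
p=bot.current_position(); bot.move_l([*mg(y,.24),p[2]+.03],v=.15); bot.move_l([*mg(y,.24),.30],v=.25)
c=lookmag("m1"); print(bot.current_t()); cv2.imwrite("pics/m1.png",cv2.convertScaleAbs(c["frame"][:,:,::-1],alpha=1.6))
E
```

```text
False [ 0.64375075 -0.23670372  0.16550319] [ 0.21  0.99  0.25  1.11 -0.24  1.07 -0.92]
[ 0.62102141 -0.24068138  0.11983688] [ 0.3 -0.7 -0. ]
mag yaw 0.093 [ 9.86000e-01  1.66000e-01  4.89769e+02 -2.69449e+02] tilt 0.696 3195 line miss at anvil 255.6
134.5917
```

View pics/m1.png

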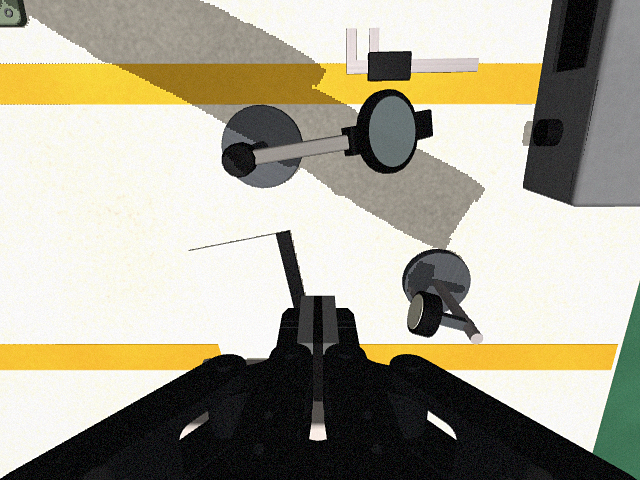

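The lens is tilted about 0.70 with its tab down at (423,125). The arm line (yaw 0.167) puts the pivot at about (0.424,-0.280). I'll add a small push, then swing the arm to yaw 1.24.

```bash
sed -i 's/^PV=.*/PV=np.array([.424,-.280])/' h.py
cat >> h.py <<'E'
def plane(c,yaw):
    W=world(c); z=W[...,2]; e=np.array([np.cos(yaw),np.sin(yaw)]); D=W[...,:2]-PV
    r=D@e; s=D@np.array([-e[1],e[0]]); m=(r>.125)&(r<.20)&(np.abs(s)<.04)&(z>.05)&(z<.2)
    for _ in range(5):
        A=np.c_[r[m],s[m],np.ones(m.sum())]; k=np.linalg.lstsq(A,z[m],rcond=None)[0]
        m=m&(np.abs(z-k[0]*r-k[1]*s-k[2])<.005)
    print("plane tilt",-np.arctan(k[0]),"side",k[1],m.sum())
E
python3 - <<'E'
from h import *
plane(np.load("m1.npz"),.167)
y=.167; a=y+0 
a=min((y,y+np.pi),key=lambda a:abs(bot.solve_ik([*mg(y,.20),.26],down(a))[6]))
bot.reach([*mg(y,.196),.24],down(a)); bot.move_l([*mg(y,.196),.13],v=.12); bot.move_l([*mg(y,.196),.109],v=.05); print(bot.current_contact_force().round(1))
bot.move_l([*mg(y,.235),.14],v=.15); bot.move_l([*mg(y,.235),.28],v=.25)
plane(lookmag("m2"),.167)
# swing
bot.gripper_to(.045,30); r=.075
bot.reach([*mg(y,r),.27],down(y)); print(bot.current_joints().round(2),bot.move_l([*mg(y,r),.171],v=.1,until_force=5))
bot.gripper_to(.021); print(bot.current_opening(),bot.current_t())
for t in np.linspace(y,1.27,7)[1:]:
    bot.move_l([*mg(t,r),.171],down(t),v=.05); print(round(t,2),bot.current_contact_force().round(1),end=" ")
bot.gripper_to(.045); bot.move_l([*mg(1.27,r),.30],v=.2)
c=lookmag("m3"); plane(c,1.241); print(bot.current_t()); cv2.imwrite("pics/m3.png",cv2.convertScaleAbs(c["frame"][:,:,::-1],alpha=1.6))
E
```

```text
plane tilt 0.6850839882672338 side 0.002826077212266742 3830
[ 0.6 -0.3  0.3]
mag yaw 0.158 [ 9.87000e-01  1.60000e-01  4.88260e+02 -2.69682e+02] tilt 0.804 2839 line miss at anvil 256.0
plane tilt 0.8015684999655743 side 0.004690961962174667 3342
[ 0.29  0.68  0.29  1.48 -0.21  1.01 -0.77] False
0.020751532485182356 143.3333
0.35 [ 0.6 -0.5  0.8] 0.53 [0.1 0.1 0.2] 0.72 [-0.5  0.  -0.5] 0.9 [ 0.1 -0.8 -0.1] 1.09 [-0.4 -0.3  0.3] 1.27 [-0.7  0.7 -0.1] mag yaw 1.237 [ 3.20000e-01  9.47000e-01  4.45634e+02 -2.17705e+02] tilt 0.766 1852 line miss at anvil -0.6
plane tilt 0.7658641978723472 side 0.011884785695022715 2221
147.8833
```

View pics/m3.png

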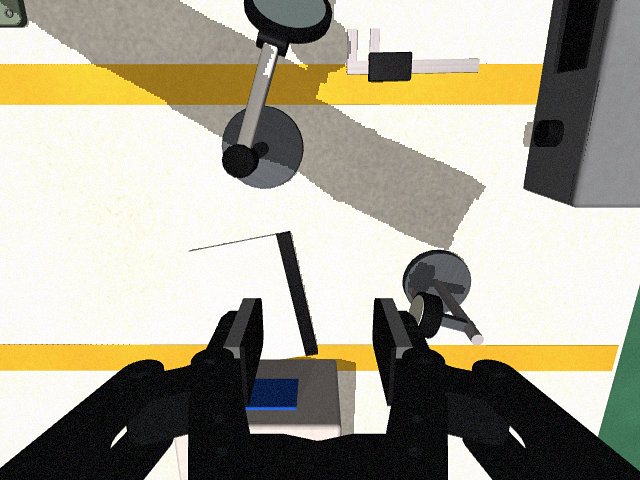

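The magnifier points at the stack and is tilted about 0.78, and the caliper and gauge are undisturbed. One last check of the clamp, then I hand it in.

Run:
```python
from h import *
c=tilt(); print(hpose(c,AN,.092))
if True:
    bot.wait(.3); print(bot.job_done(),bot.current_t())
```

```text
tilt [0.0597 0.1498] 1021 handle [521.1  -5.5] [69.7 14.8] dir [0.826 0.563] z 0.2042
(array([ 0.51751514, -0.00511457]), np.float64(-0.02305458608265276), array([ 99.8, 109.8]), np.float64(0.09210610564721328), 4119)
the job is handed in; nothing more can be done
the job is handed in; nothing more can be done
```

I handed the job in at about 150 s on the robot clock, and no verdict came back: all three plates are flush on the anvil, the jaw is bound on them (tilt about 0.06 rad, handle about 7 rad), and the magnifier points at the stack with its lens at about 0.78 rad.

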